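Post the clamp block through the drop-box flap

TASK

Put the flat clamp block away in the drop box with the fingertips only: push the lever beside the box down to swing the flap wide open, let go, and slide the block along the sill into the doorway before the slowly falling flap comes down in its way. Push it on until it drops into the bin, draw the fingers back and wait until the flap has swung fully shut. Never lift the block, and leave the magnifier, the collar and the V-block where they are.

Things in the scene. Friction and masses are not known exactly. Their poses are not given: they have to be found in the camera images.
- box: Grey drop box fixed to the table, 310 mm long, 112 wide. Origin: on the table under the shut flap's middle; x points from the feed sill through the doorway into the bin, y left, z up. Feed sill: level black top at z = 85 mm from x = -160 to +15, with side guides 10 mm high, inner faces at y = -50 and +50. Bin behind: floor z = 6, walls, and from x = 9 a clear cover, top z = 158.
- doorway (a point): Middle of the doorway at sill level (box x = 0, z = 85 mm), axes as the box. Doorway 100 mm wide, open from the sill up to the hinge shaft (8 mm diameter, along y, axis 70 mm above this point). 15 mm past it the sill ends in a sheer drop to the bin floor: a block pushed until its middle is past that edge tips over and falls in by itself; pushing its rear end up to the doorway makes sure.
- flap (a joint): Flap angle, rad: 0 = shut (hanging straight down), grows as its lower edge swings into the bin and up; stop at 1.3. Metal sheet 96 mm wide, 66 mm long, one piece with the lever. A weight and a damper let it fall slowly: from wide open about 9 s to 0.66 rad, 20 s until shut. Below 0.62 it is in the block's way. Opening it in 3 s takes 5 to 8 N on the lever, faster takes more.
- lever_pad (a point): Point on the lever's top face, 60 mm from the hinge axis. The lever, a flat strip 78 x 28 x 4 mm, is on the left end of the shaft, middle line at box y = +135 mm. Shut, it points to the feed end (box -x) and rises 0.35 rad; wide open it points 0.95 rad below level. A fingertip going straight down at box x = -45 stays on it, to about 45 mm below the hinge axis. A closing weight sits behind the shaft.
- block: The clamp block: loose flat steel bar 70 mm (its x) by 40 mm (y) by 16 mm high, about 0.14 kg, with two dark bolt holes in its top, lying flat on the feed sill in front of the shut flap, roughly lengthwise, up to 0.3 rad askew. Origin: centre of its underside.
- magnifier: Bystander: black hand magnifier lying on the table beside the box, ring 64 mm across, handle 75 mm along its -x, 11 mm high. Origin: under the centre of the ring.
- collar: Bystander: dark steel shaft collar, 42 mm across, 18 mm high, on the table. Origin: centre of its underside.
- vblock: Bystander: steel V-block, 50 x 40 mm, 35 mm high, on the table. Origin: centre of its underside.
Not all that is in view belongs to the job. What is shaped like the block but green or purple is not meant.

How it is judged:
By the outcome, as a careful person would: the job done as asked, in the order asked, and still so for the second after the job is handed in, with the robot touching nothing.
It also fails if it takes over 72 s, if anything falls off the work surface, if the arm or the gripper's body presses on something with over 40 N, if the wrist force passes 120 N, or if a joint passes its speed limit or range.

ROBOT

A 6-joint arm with a two-finger parallel gripper is mounted at the origin on the work surface. World frame = base frame: x ahead of the robot, y to its left, z up, the work surface at z = 0. Lengths are in m, angles in rad, forces in N, time in s.
With the tool pointing down it reaches from about 0.3 to 0.775 m from the base axis. Payload 14.6 kg.
Tool frame: the origin (TCP) lies at the very end of the fingers, on their centre line; the grasp point (between the pads) lies 19 mm behind it (pinch_z is the distance from the TCP to the grasp point, in m); z points along the fingers, y is the direction in which the jaws open and shut (so a half turn about z gives the same grasp; the last joint's range is limited). The gripper opens to 94 mm and grips with 3 to 60 N. Pads are 16 mm wide; open, the fingers measure 119 mm over their backs; the gripper's body (75 mm by 177 mm) begins 78 mm behind the grasp point.
Start: joints at [-1.389, 0.3, 1.521, -0, 1.321, -0.067], TCP at [0.135, -0.533, 0.205] pointing down, gripper open.
Joint ranges: [-3.03, 3.03], [-0.79, 2.21], [0.23, 2.52], [-1.04, 4.18], [0, 3.07], [-2.55, 2.55]. Speed limits (rad/s): [2.22, 2.22, 2.57, 3.14, 3.14, 3.14].

INTERFACE

Orientations are given as [roll, pitch, yaw] about the fixed x, y, z axes, in that order (R = Rz(yaw) Ry(pitch) Rx(roll)).
In Python, from station import get_obs, camera, hand_in, pinch_z gives the robot as it stands.
- The arm moves only by the tool servo_tool, never from a script. Its argument "moves" is a list that holds one entry, the list of rows, each a list of 7 numbers: the turn, a rotation vector about the tool's x, y, z normalised to -1 to 1, where 1 is pi/2 rad, then the shift along the tool's x, y, z normalised to -1 to 1, where 1 is 500 mm, then the closure, from 0 (fully open) to 1 (shut). In form: [[[rx, ry, rz, x, y, z, hand], ...]]. A call has 1 to 12 rows; each row is the pose to reach, as a shift and turn from the pose measured when the call began, along the tool's axes at that moment; what a row does not reach only later rows make up. A row lasts 1/12 s, in which the tool goes at most 41.7 mm and 7.16 degrees, less where a joint would pass 70% of its speed; a pose out of reach is approached as far as the arm can. A call with a number of a shift or a turn outside -1 to 1 is refused whole. A call with a gripper value outside its range is refused whole. The fingers move at their own pace and stop on an object; "squeeze" is the grip in N (left out, the last holds). Time passes only in rows, so rows that repeat a pose let the fingers close. It gives the time, the measured TCP pose, the force and the opening at its end, in the units of the state.
- get_obs(): the state, without advancing time (a new reading comes with each control period).
- camera(name): name is "scene" or "top"; returns a dict with "color" (384x512x3 uint8, red, green, blue), "intrinsics" (3x3 intrinsics, pixels), "distortion" ([k1, k2, p1, p2, k3] as OpenCV has them; the pictures are not rectified), "rvec" (rotation vector, rad) and "tvec" (3), from world to camera coordinates, as OpenCV has them. Camera axes: x right, y down, z forward; pixel columns grow to the right and rows downward; lengths in m; the calibration is good to about 2 mm. A picture is of the moment at which its call begins. There is no depth.
- hand_in(): hands the job in, once; it reports no verdict.
The state is a dict: "time_s": time; "qpos": joint angles; "joint_vel": joint speeds; "tau": joint torques, N m; "ee_pos": TCP position; "eef_rot": TCP orientation; "force": force on the tool from outside, world axes, zero at the start; "moment": the same for the moment, N m; "grip_width": finger opening in m.
Only numpy, scipy, OpenCV 4.12 (cv2) and the standard library are available. Lean on these libraries where they do the work, as an engineer would, in place of code of your own. Each camera call takes 0.05 s, during which the arm holds its last target.

## Working session

There is one attempt and no reset: what is moved stays moved. The work goes in short steps, Python scripts to look and compute and a tool call to move; the robot and the scene stay as the last step left them, time stands still between calls to the robot, and variables do not carry over. Pictures are saved under pics/ and viewed, and the job is handed in when it is done.

Besides the shell and the picture viewer there is one more tool, called after "Emit:" as name([rows], argument=value, ...), one row to a line, values as JSON. servo_tool: Moves the arm, as the interface text tells. Scaled input: -1 to 1 covers 500 mm each way for a shift and pi/2 rad each way for a turn. Its arguments: {"type":"object","properties":{"moves":{"type":"array"},"squeeze":{"type":"number"}},"required":["moves"]}

```bash
mkdir -p pics; ls
python3 - <<'E'
from station import *
import cv2,pickle
o=get_obs();print(o,pinch_z)
for n in("scene","top"):
    c=camera(n);pickle.dump(c,open(f'{n}.pkl','wb'));cv2.imwrite(f'pics/{n}0.png',c['color'][:,:,::-1]);print(n,c['intrinsics'],c['distortion'],c['rvec'],c['tvec'])
E
```

```text
pics
{'time_s': 0.0, 'qpos': array([-1.38859780e+00,  3.00490923e-01,  1.52157655e+00,  3.47383500e-05,
        1.32074058e+00, -6.66457164e-02]), 'joint_vel': array([-0.00152173, -0.00064316,  0.00030553,  0.00014748,  0.00034888,
        0.00212012]), 'tau': array([-2.99245774e-03, -5.31813025e+01, -3.52745390e+01,  7.07251928e-02,
        2.44299212e-02, -7.96303311e-05]), 'ee_pos': array([ 0.13538843, -0.53279537,  0.20487739]), 'eef_rot': array([-3.14038219e+00, -1.14514242e-04,  2.48835554e-01]), 'force': array([ 0.2581966 , -0.16910374, -0.03085376]), 'moment': array([0.02007119, 0.00492247, 0.03931758]), 'grip_width': 0.09412861452070469} 0.0188
scene [[449.48595154   0.         259.01386815]
 [  0.         449.48595154 199.88214702]
 [  0.           0.           1.        ]] [-0.116911  0.        0.        0.        0.      ] [ 1.769375    1.88730073 -0.68701661] [ 0.0134975  -0.34024938  1.41036668]
top [[349.77739776   0.         254.98452901]
 [  0.         349.77739776 192.8373336 ]
 [  0.           0.           1.        ]] [0.02902825 0.         0.         0.         0.        ] [ 2.16725521 -2.13140098  0.1208887 ] [0.01200907 0.56718931 0.7276629 ]
```

View pics/scene0.png

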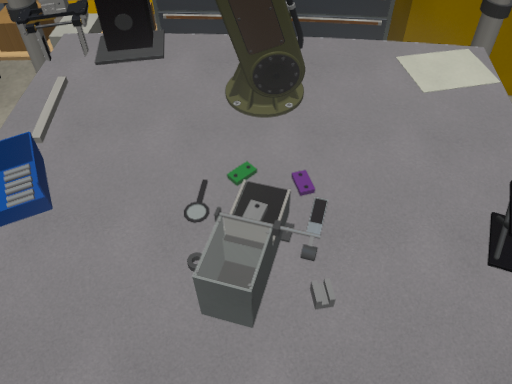

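View pics/top0.png

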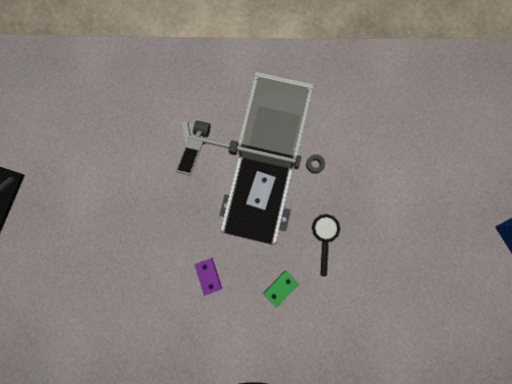

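Run:
```python
import cv2
a=cv2.imread('pics/scene0.png');cv2.imwrite('pics/s1.png',cv2.resize(a[160:330,170:350],None,fx=4,fy=3.5,interpolation=cv2.INTER_CUBIC)[:600])
cv2.imwrite('pics/s1.png',cv2.resize(a[170:320,170:350],None,fx=4,fy=4,interpolation=cv2.INTER_CUBIC))
a=cv2.imread('pics/top0.png');cv2.imwrite('pics/t1.png',cv2.resize(a[65:255,160:350],None,fx=3,fy=3,interpolation=cv2.INTER_CUBIC))
```

```text
(no output)
```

View pics/s1.png

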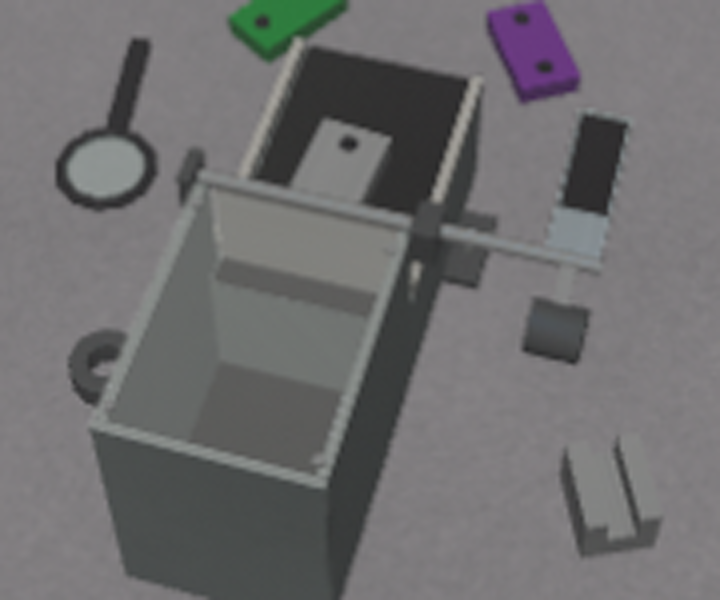

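View pics/t1.png

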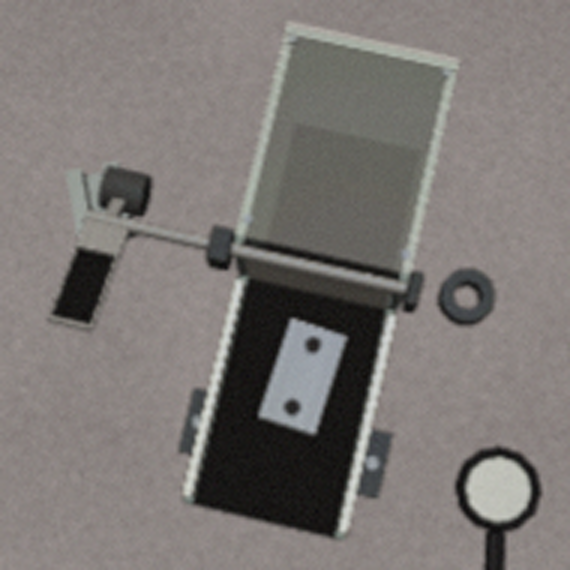

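```bash
cat > h.py <<'E'
import numpy as np,cv2,pickle
from scipy.optimize import least_squares
def load(n): return pickle.load(open(n+'.pkl','rb'))
def proj(c,P):
    return cv2.projectPoints(np.array(P,float).reshape(-1,1,3),c['rvec'],c['tvec'],c['intrinsics'],c['distortion'])[0].reshape(-1,2)
def unproj(c,uv,z):
    uv=np.array(uv,float).reshape(-1,1,2)
    n=cv2.undistortPoints(uv,c['intrinsics'],c['distortion']).reshape(-1,2)
    R=cv2.Rodrigues(c['rvec'])[0];C=-R.T@np.ravel(c['tvec'])
    d=np.c_[n,np.ones(len(n))]@R
    return C+d*((z-C[2])/d[:,2:3]) 
def b2w(p,P):
    P=np.array(P,float).reshape(-1,3);c,s=np.cos(p[2]),np.sin(p[2])
    return np.c_[p[0]+c*P[:,0]-s*P[:,1],p[1]+s*P[:,0]+c*P[:,1],P[:,2]]
E
python3 - <<'E'
from h import *
t=load('top');s=load('scene')
T=lambda x,y:(160+x/3-1/3,65+y/3-1/3)
S=lambda x,y:(170+x/4-.4,170+y/4-.4)
for c in(t,s):
    R=cv2.Rodrigues(c['rvec'])[0];print('cam',-R.T@np.ravel(c['tvec']))
print('sill',unproj(t,[T(193,500),T(338,535)],.085))
print('shaft',unproj(t,[T(88,216),T(408,286)],.155), unproj(s,[S(203,178),S(600,265)],.155))
print('lever tip',unproj(t,[T(52,319),T(90,326)],.18), unproj(s,[S(583,112),S(630,120)],.18))
q=[T(291,318),T(348,335),T(318,436),T(259,417)]
b=unproj(t,q,.101);print('block',b,b.mean(0),[np.linalg.norm(b[i]-b[i-1]) for i in range(4)])
print('holes',unproj(t,[T(313,345),T(292,407)],.101),unproj(s,[S(348,143)],.101))
E
```

```text
cam [0.47063675 0.00985645 0.79356482]
cam [1.16112256 0.06814764 0.86731557]
sill [[ 0.48150559  0.08178733  0.085     ]
 [ 0.4599639  -0.01580523  0.085     ]]
shaft [[ 0.65628127  0.14557682  0.155     ]
 [ 0.61450752 -0.05489024  0.155     ]] [[ 0.61264058 -0.04992775  0.155     ]
 [ 0.65378204  0.14825756  0.155     ]]
lever tip [[0.5857003  0.15915854 0.18      ]
 [0.58183085 0.13637037 0.18      ]] [[0.57855277 0.13870076 0.18      ]
 [0.58231048 0.16207327 0.18      ]]
block [[ 0.60366988  0.01787566  0.101     ]
 [ 0.59268667 -0.02043639  0.101     ]
 [ 0.52469065 -0.00130774  0.101     ]
 [ 0.53666225  0.03796119  0.101     ]] [0.56442736 0.00852318 0.101     ] [np.float64(0.0699532077946373), np.float64(0.03985529781517765), np.float64(0.07063543004039143), np.float64(0.04105323504161209)]
holes [[0.58555703 0.00286361 0.101     ]
 [0.54367871 0.01619747 0.101     ]] [[0.54186964 0.01769714 0.101     ]]
```

Candidates that fit the block's shape are the grey bar on the sill at top (261,190), the green one at (281,289) and the purple one at (208,276). The grey bar lies on the black sill and measures 70x40, so that is the block. Next I fit the box pose and check it with an overlay.

Run:
```python
from h import *
t=load('top');s=load('scene')
T=lambda x,y:(160+x/3-1/3,65+y/3-1/3)
S=lambda x,y:(170+x/4-.4,170+y/4-.4)
def lev(r,y,h=.002,a=.35): return (-r*np.cos(a)-h*np.sin(a)*1,y,.155+r*np.sin(a)+h*np.cos(a))
B=[(-.16,.05,.085),(-.16,-.05,.085),lev(.078,.149),lev(.078,.121)]
uv=np.array([T(193,500),T(338,535),T(52,319),T(90,326)])
B2=B[2:];uv2=np.array([S(630,120),S(583,112)])
f=lambda p:np.r_[(proj(t,b2w(p,B))-uv).ravel(),(proj(s,b2w(p,B2))-uv2).ravel()]
r=least_squares(f,[.627,0,-.207],loss='soft_l1');print(r.x,f(r.x).round(1))
p=[.627,0,-.207]
np.save('box.npy',r.x);p=r.x
c,si=np.cos(p[2]),np.sin(p[2]);d=np.array([.5645-p[0],.0085-p[1]]);print('block in box',d@[c,si],d@[-si,c])
def seg(img,cam,a,b):
    q=proj(cam,b2w(p,[a,b]));
    q=(q*3).astype(int);cv2.line(img,tuple(map(int,q[0])),tuple(map(int,q[1])),(0,0,255),1)
out=[]
for n,cam,(x0,y0,w,h) in(('t',t,(160,65,190,190)),('s',s,(170,165,180,170))):
    im=cv2.resize(cv2.cvtColor(cam['color'],4),None,fx=3,fy=3)
    for a,b in [(B[0],B[1]),(B[0],(0,.05,.085)),(B[1],(0,-.05,.085)),((0,-.06,.155),(0,.149,.155)),(B[2],B[3]),(lev(0,.121),B[3]),(lev(0,.149),B[2]),(lev(.06,.121),lev(.06,.149)),((.15,.056,.158),(.15,-.056,.158))]: seg(im,cam,a,b)
    out.append(im[y0*3:(y0+h)*3,x0*3:(x0+w)*3])
cv2.imwrite('pics/ot.png',out[0]);cv2.imwrite('pics/os.png',out[1])
P=lambda x,y,z:b2w(p,[(x,y,z)])[0]
print('lever above',P(-.045,.135,.21),'behind block',P(-.125,-.0045,.09),'door',P(0,0,.085))
```

```text
[ 0.62775866  0.00074758 -0.2061456 ] [-0.3  0.1 -0.2 -0.5 -1.9 -0.5  0.7  0.6  0.1  0.2 -2.  -0.7]
block in box -0.06350612645774976 -0.005360054320367991
lever above [0.61134441 0.14210024 0.21      ] behind block [0.50448417 0.02192894 0.09      ] door [0.62775866 0.00074758 0.085     ]
```

View pics/ot.png

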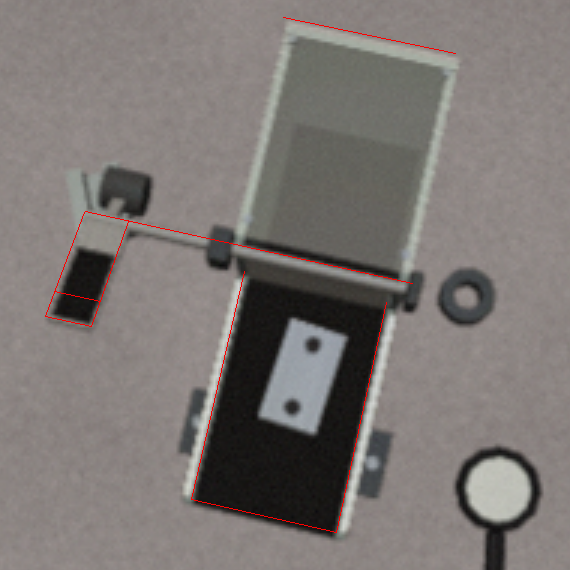

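View pics/os.png

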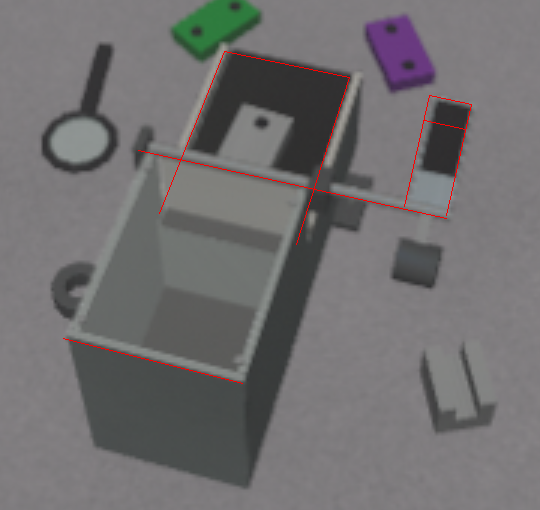

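```bash
cat >> h.py <<'E'
from scipy.spatial.transform import Rotation as Ro
BX=np.array([.6275,.0005,-.2065])
def rel(o,P,tilt=0.):
    """box-frame target P (m), tool tilt about box y (tip forward) -> normalised row"""
    w=b2w(BX,[P])[0]
    R0=Ro.from_euler('xyz',o['eef_rot']); R1=Ro.from_euler('xyz',[np.pi,0,BX[2]])*Ro.from_rotvec([0,tilt,0])
    return np.round(np.r_[(R0.inv()*R1).as_rotvec()/(np.pi/2),R0.inv().apply(w-o['ee_pos'])/.5],3)
def inbox(o):
    d=np.array(o['ee_pos'])-[BX[0],BX[1],0];c,s=np.cos(BX[2]),np.sin(BX[2])
    return np.round([d[0]*c+d[1]*s,-d[0]*s+d[1]*c,d[2]],4)
E
python3 - <<'E'
from h import *
from station import *
o=get_obs();print(inbox(o),rel(o,(-.045,.135,.235)))
E
```

```text
[-0.3723 -0.6229  0.205 ] [-1.000e-03  0.000e+00  2.900e-01  1.254e+00 -1.074e+00 -5.900e-02]
```

Emit:
servo_tool([
  [[0, 0, 0.14, 0.3, -0.26, -0.08, 1], [0, 0, 0.29, 0.62, -0.53, -0.08, 1], [0, 0, 0.29, 0.62, -0.53, -0.08, 1], [0, 0, 0.29, 0.62, -0.53, -0.08, 1], [0, 0, 0.29, 0.62, -0.53, -0.08, 1], [0, 0, 0.29, 0.62, -0.53, -0.08, 1], [0, 0, 0.29, 0.62, -0.53, -0.08, 1], [0, 0, 0.29, 0.62, -0.53, -0.08, 1], [0, 0, 0.29, 0.62, -0.53, -0.08, 1], [0, 0, 0.29, 0.62, -0.53, -0.08, 1], [0, 0, 0.29, 0.62, -0.53, -0.08, 1], [0, 0, 0.29, 0.62, -0.53, -0.08, 1]],
], squeeze=10)

```text
time_s: 1.1
ee_pos: [0.3713, -0.1983, 0.2452]
eef_rot: [-3.141, 0.001, -0.203]
force: [-0.3, -0.6, -0.7]
grip_width: 0.0174
```

Run:
```python
from h import *
from station import *
o=get_obs();print(o['time_s'],inbox(o),o['eef_rot'],o['grip_width'],rel(o,(-.045,.135,.22)))
```

```text
1.1 [-0.21   -0.2472  0.2452] [-3.14067211e+00  5.19426173e-04 -2.02849980e-01] 0.01740395315492821 [-0.001  0.     0.002  0.333 -0.763  0.051]
```

Emit:
servo_tool([
  [[0, 0, 0.002, 0.33, -0.76, 0.03, 1], [0, 0, 0.002, 0.33, -0.76, 0.03, 1], [0, 0, 0.002, 0.33, -0.76, 0.03, 1], [0, 0, 0.002, 0.33, -0.76, 0.03, 1], [0, 0, 0.002, 0.33, -0.76, 0.03, 1], [0, 0, 0.002, 0.33, -0.76, 0.03, 1], [0, 0, 0.002, 0.33, -0.76, 0.03, 1], [0, 0, 0.002, 0.33, -0.76, 0.03, 1], [0, 0, 0.002, 0.33, -0.76, 0.03, 1], [0, 0, 0.002, 0.33, -0.76, 0.05, 1], [0, 0, 0.002, 0.33, -0.763, 0.1, 1], [0, 0, 0.002, 0.333, -0.763, 0.1, 1]],
])

```text
time_s: 2.1
ee_pos: [0.6102, 0.1416, 0.1897]
eef_rot: [3.139, 0.008, -0.205]
force: [-0.2, -0.5, -1.0]
grip_width: 0.0004
```

Run:
```python
from h import *
from station import *
o=get_obs();print(o['time_s'],inbox(o),o['eef_rot'],o['grip_width'],o['force'],rel(o,(-.045,.135,.18)))
for n in("scene","top"):
    c=camera(n);im=c['color'][:,:,::-1]
    cv2.imwrite(f'pics/{n}1.png',cv2.resize(im[65:255,150:340] if n=='top' else im[130:320,170:360],None,fx=3,fy=3))
```

```text
2.1 [-0.0459  0.1345  0.1897] [ 3.13948478  0.00799586 -0.20526136] 0.0003777889464651571 [-0.20710085 -0.49806948 -1.00200615] [ 0.001  0.005  0.001  0.002 -0.001  0.019]
```

View pics/scene1.png

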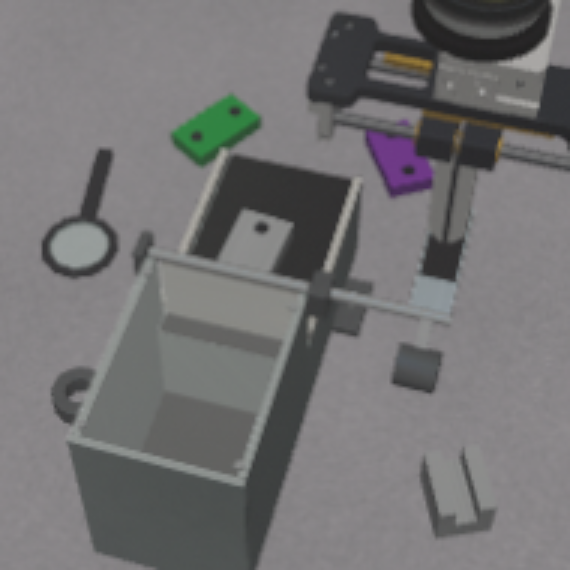

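View pics/top1.png

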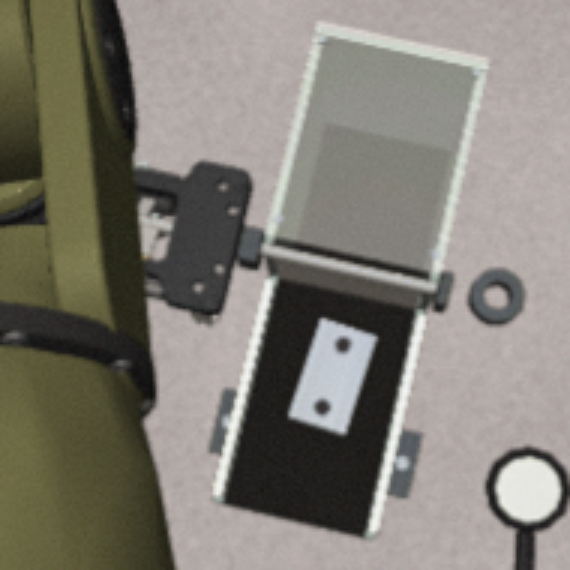

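Emit:
servo_tool([
  [[0.001, 0.005, 0, 0.002, -0.001, 0.014, 1], [0.001, 0.005, 0, 0.002, -0.001, 0.022, 1], [0.001, 0.005, 0, 0.002, -0.001, 0.026, 1], [0.001, 0.005, 0, 0.002, -0.001, 0.03, 1], [0.001, 0.005, 0, 0.002, -0.001, 0.034, 1], [0.001, 0.005, 0, 0.002, -0.001, 0.038, 1], [0.001, 0.005, 0, 0.002, -0.001, 0.042, 1], [0.001, 0.005, 0, 0.002, -0.001, 0.046, 1], [0.001, 0.005, 0, 0.002, -0.001, 0.05, 1], [0.001, 0.005, 0, 0.002, -0.001, 0.054, 1], [0.001, 0.005, 0, 0.002, -0.001, 0.058, 1], [0.001, 0.005, 0, 0.002, -0.001, 0.062, 1]],
])

```text
time_s: 3.2
ee_pos: [0.612, 0.1406, 0.1645]
eef_rot: [-3.14, -0.006, -0.207]
force: [-3.5, -0.1, 7.2]
grip_width: 0.0006
```

Emit:
servo_tool([
  [[0, 0, 0, 0, 0, 0.012, 1], [0, 0, 0, 0, 0, 0.017, 1], [0, 0, 0, 0, 0, 0.022, 1], [0, 0, 0, 0, 0, 0.027, 1], [0, 0, 0, 0, 0, 0.032, 1], [0, 0, 0, 0, 0, 0.037, 1], [0, 0, 0, 0, 0, 0.042, 1], [0, 0, 0, 0, 0, 0.047, 1], [0, 0, 0, 0, 0, 0.052, 1], [0, 0, 0, 0, 0, 0.057, 1], [0, 0, 0, 0, 0, 0.062, 1], [0, 0, 0, 0, 0, 0.067, 1]],
])

```text
time_s: 4.2
ee_pos: [0.6136, 0.1409, 0.1333]
eef_rot: [-3.138, -0.01, -0.207]
force: [0.4, 0.6, 14.4]
grip_width: 0.0003
```

Run:
```python
from h import *
from station import *
o=get_obs();print(o['time_s'],inbox(o),o['eef_rot'],o['force'],rel(o,(-.042,.135,.109)))
```

```text
4.2 [-0.0424  0.1346  0.1333] [-3.13792351 -0.0103694  -0.20705907] [ 0.41201884  0.64448143 14.3577762 ] [-0.002 -0.007 -0.     0.    -0.001  0.049]
```

Emit:
servo_tool([
  [[-0.002, -0.006, 0, -0.001, 0, 0.01, 1], [-0.002, -0.006, 0, -0.001, 0, 0.014, 1], [-0.002, -0.006, 0, -0.001, 0, 0.018, 1], [-0.002, -0.006, 0, -0.001, 0, 0.022, 1], [-0.002, -0.006, 0, -0.001, 0, 0.026, 1], [-0.002, -0.006, 0, -0.001, 0, 0.03, 1], [-0.002, -0.006, 0, -0.001, 0, 0.034, 1], [-0.002, -0.006, 0, -0.001, 0, 0.038, 1], [-0.002, -0.006, 0, -0.001, 0, 0.042, 1], [-0.002, -0.006, 0, -0.001, 0, 0.046, 1], [-0.002, -0.006, 0, -0.001, 0, 0.048, 1], [-0.002, -0.006, 0, -0.001, 0, 0.05, 1]],
])

```text
time_s: 5.2
ee_pos: [0.614, 0.1414, 0.1119]
eef_rot: [-3.14, -0.004, -0.207]
force: [-16.6, -2.7, 38.1]
grip_width: 0.0005
```

Run:
```python
from h import *
from station import *
o=get_obs();print(o['time_s'],inbox(o),o['eef_rot'],o['force'],rel(o,(-.045,.135,.109)))
c=camera('scene');cv2.imwrite('pics/s3.png',cv2.resize(c['color'][130:320,170:360,::-1],None,fx=3,fy=3))
```

```text
5.2 [-0.0421  0.1351  0.1119] [-3.13983504 -0.00396838 -0.20678559] [-16.58547891  -2.72200216  38.05539141] [-0.001 -0.003 -0.    -0.006  0.     0.006]
```

View pics/s3.png

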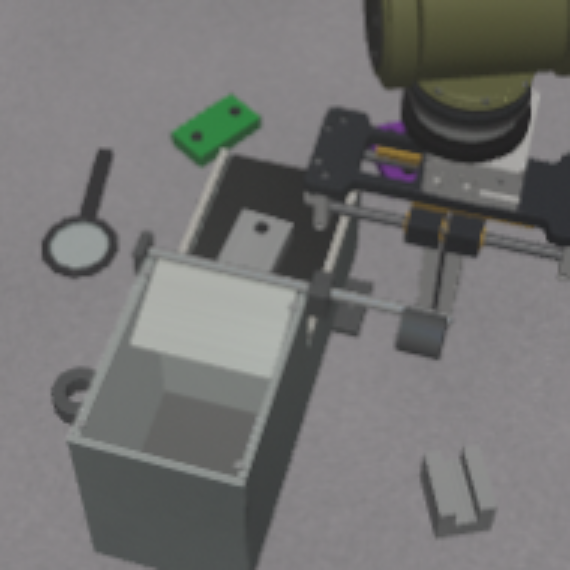

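Run:
```python
from h import *
from station import *
o=get_obs()
for P,t in [((-.048,.135,.14),0),((-.05,.13,.155),.0),((-.128,-.006,.15),.3),((-.128,-.006,.091),.3)]:print(P,rel(o,P,t).tolist())
```

```text
(-0.048, 0.135, 0.14) [-0.001, -0.003, -0.0, -0.012, 0.0, -0.056]
(-0.05, 0.13, 0.155) [-0.001, -0.003, -0.0, -0.015, 0.01, -0.086]
(-0.128, -0.006, 0.15) [-0.001, 0.188, -0.0, -0.171, 0.282, -0.077]
(-0.128, -0.006, 0.091) [-0.001, 0.188, -0.0, -0.172, 0.282, 0.041]
```

Emit:
servo_tool([
  [[0, 0, 0, -0.012, 0, -0.056, 1], [0, 0, 0, -0.015, 0.01, -0.086, 1], [0, 0.05, 0, -0.05, 0.08, -0.08, 1], [0, 0.1, 0, -0.09, 0.15, -0.077, 1], [0, 0.14, 0, -0.13, 0.22, -0.077, 1], [0, 0.188, 0, -0.171, 0.282, -0.077, 1], [0, 0.188, 0, -0.171, 0.282, -0.077, 1], [0, 0.188, 0, -0.171, 0.282, -0.04, 1], [0, 0.188, 0, -0.172, 0.282, 0, 1], [0, 0.188, 0, -0.172, 0.282, 0.025, 1], [0, 0.188, 0, -0.172, 0.282, 0.035, 1], [0, 0.188, 0, -0.172, 0.282, 0.038, 1]],
])

```text
time_s: 6.25
ee_pos: [0.5007, 0.0211, 0.0917]
eef_rot: [-3.14, -0.298, -0.207]
force: [0.1, -0.1, 0.9]
grip_width: 0.0008
```

Run:
```python
from h import *
from station import *
o=get_obs();print(o['time_s'],inbox(o),o['eef_rot'],o['force'])
for x in(-.11,-.06,0.0): print(x,rel(o,(x,-.005,.0915),.3).tolist())
c=camera('scene');cv2.imwrite('pics/s4.png',cv2.resize(c['color'][130:320,170:360,::-1],None,fx=3,fy=3))
```

```text
6.25 [-0.1283 -0.0058  0.0917] [-3.13996777 -0.29808201 -0.20717498] [ 0.0505842  -0.08233334  0.87513536]
-0.11 [-0.001, 0.001, -0.0, 0.035, -0.002, 0.011]
-0.06 [-0.001, 0.001, -0.0, 0.13, -0.002, 0.041]
0.0 [-0.001, 0.001, -0.0, 0.245, -0.002, 0.076]
```

View pics/s4.png

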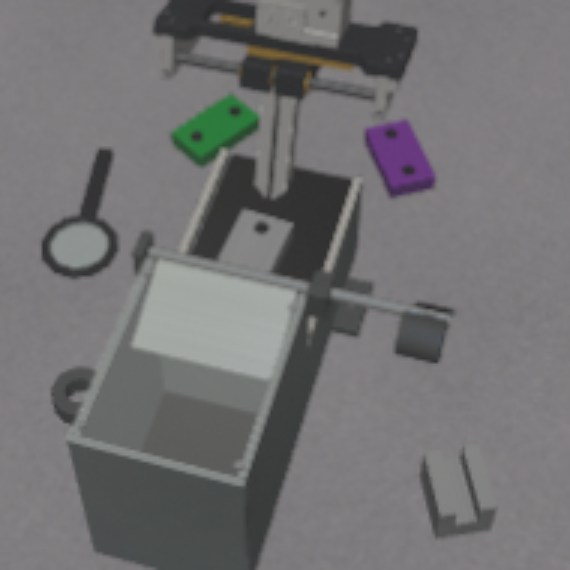

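Emit:
servo_tool([
  [[0, 0, 0, 0.012, -0.001, 0.004, 1], [0, 0, 0, 0.024, -0.002, 0.0075, 1], [0, 0, 0, 0.035, -0.002, 0.011, 1], [0, 0, 0, 0.046, -0.002, 0.0145, 1], [0, 0, 0, 0.057, -0.002, 0.018, 1], [0, 0, 0, 0.068, -0.002, 0.0215, 1], [0, 0, 0, 0.079, -0.002, 0.025, 1], [0, 0, 0, 0.09, -0.002, 0.0285, 1], [0, 0, 0, 0.101, -0.002, 0.032, 1], [0, 0, 0, 0.112, -0.002, 0.0355, 1], [0, 0, 0, 0.123, -0.002, 0.039, 1], [0, 0, 0, 0.134, -0.002, 0.042, 1]],
])

```text
time_s: 7.3
ee_pos: [0.5705, 0.0076, 0.0918]
eef_rot: [-3.14, -0.299, -0.207]
force: [-1.0, 0.0, 0.7]
grip_width: 0.0004
```

Run:
```python
from h import *
from station import *
o=get_obs();print(o['time_s'],inbox(o),o['eef_rot'],o['force'])
for x in(-.03,-.006): print(x,rel(o,(x,-.005,.0915),.3).tolist())
c=camera('scene');cv2.imwrite('pics/s5.png',cv2.resize(c['color'][130:320,170:360,::-1],None,fx=3,fy=3))
```

```text
7.3 [-0.0573 -0.0048  0.0918] [-3.13987943 -0.29863756 -0.20714407] [-0.95867823  0.01773025  0.73465631]
-0.03 [-0.001, 0.001, -0.0, 0.052, 0.0, 0.017]
-0.006 [-0.001, 0.001, -0.0, 0.098, 0.0, 0.031]
```

View pics/s5.png

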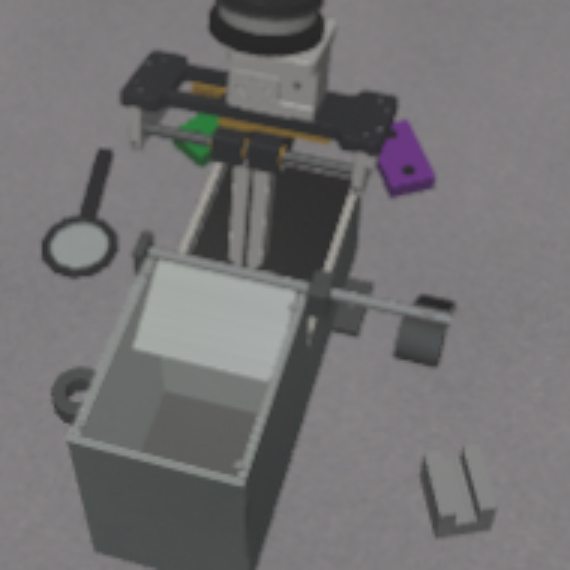

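Emit:
servo_tool([
  [[0, 0, 0, 0.012, 0, 0.004, 1], [0, 0, 0, 0.022, 0, 0.007, 1], [0, 0, 0, 0.032, 0, 0.0105, 1], [0, 0, 0, 0.042, 0, 0.0135, 1], [0, 0, 0, 0.052, 0, 0.017, 1], [0, 0, 0, 0.062, 0, 0.02, 1], [0, 0, 0, 0.072, 0, 0.023, 1], [0, 0, 0, 0.082, 0, 0.026, 1], [0, 0, 0, 0.09, 0, 0.0285, 1], [0, 0, 0, 0.095, 0, 0.03, 1], [0, 0, 0, 0.098, 0, 0.031, 1], [0, 0, 0, 0.098, 0, 0.031, 1]],
])

```text
time_s: 8.35
ee_pos: [0.6217, -0.0032, 0.0915]
eef_rot: [-3.14, -0.299, -0.207]
force: [0.1, -1.2, -1.1]
grip_width: -0.0001
```

Run:
```python
from h import *
from station import *
o=get_obs();print(o['time_s'],inbox(o),o['eef_rot'],o['force'])
for x in(-.1,-.2): print(x,rel(o,(x,-.005,.1),.3).tolist())
c=camera('scene');cv2.imwrite('pics/s6.png',cv2.resize(c['color'][130:320,170:360,::-1],None,fx=3,fy=3))
```

```text
8.35 [-0.0049 -0.0048  0.0915] [-3.13973404 -0.29930095 -0.20741645] [ 0.12637315 -1.22262921 -1.12632647]
-0.1 [-0.001, 0.0, -0.001, -0.177, 0.0, -0.072]
-0.2 [-0.001, 0.0, -0.001, -0.368, 0.0, -0.131]
```

View pics/s6.png

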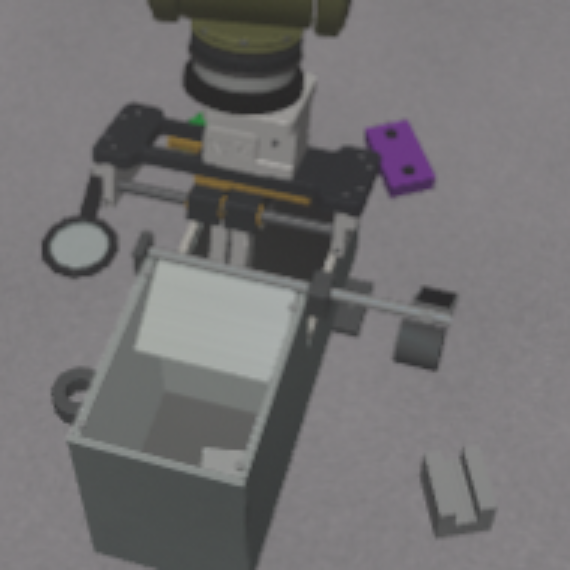

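The block has dropped into the bin: it shows as a pale patch at crop (222,457). I draw the fingers back now.

Emit:
servo_tool([
  [[0, 0, 0, -0.04, 0, -0.014, 1], [0, 0, 0, -0.1, 0, -0.036, 1], [0, 0, 0, -0.16, 0, -0.065, 1], [0, 0, 0, -0.22, 0, -0.09, 1], [0, 0, 0, -0.28, 0, -0.11, 1], [0, 0, 0, -0.34, 0, -0.16, 1], [0, 0, 0, -0.368, 0, -0.22, 1], [0, 0, 0, -0.368, 0, -0.28, 1], [0, 0, 0, -0.368, 0, -0.3, 1], [0, 0, 0, -0.368, 0, -0.3, 1], [0, 0, 0, -0.368, 0, -0.3, 1], [0, 0, 0, -0.368, 0, -0.3, 1]],
])

```text
time_s: 9.4
ee_pos: [0.4059, 0.0418, 0.1795]
eef_rot: [-3.14, -0.298, -0.207]
force: [-1.2, -0.2, -0.5]
grip_width: 0.0006
```

Run:
```python
from h import *
from station import *
o=get_obs();print(o['time_s'],inbox(o),o['force'])
for n in("scene","top"):
    c=camera(n);im=c['color'][:,:,::-1]
    cv2.imwrite(f'pics/{n}7.png',cv2.resize(im[65:255,150:340] if n=='top' else im[130:320,170:360],None,fx=3,fy=3))
```

```text
9.4 [-0.2254 -0.005   0.1795] [-1.15905158 -0.15119825 -0.46076206]
```

View pics/scene7.png

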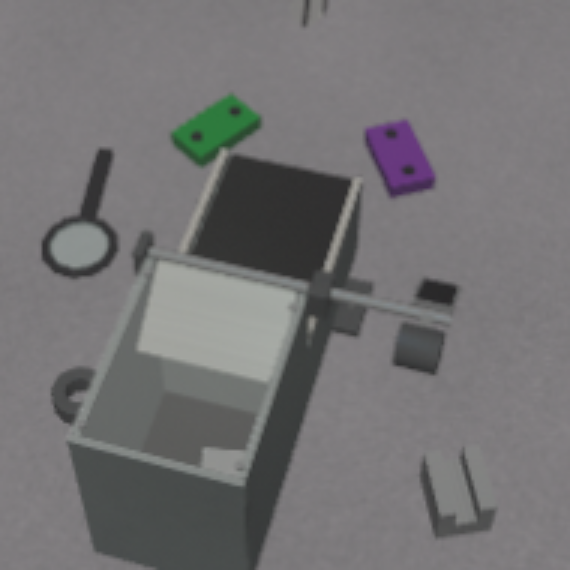

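View pics/top7.png

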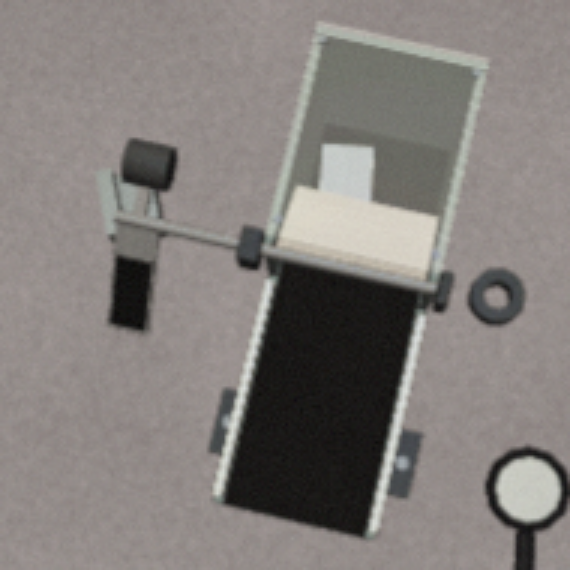

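The block is in the bin at top-crop (345,172), the sill is empty and the flap is still falling. I hold still until it shuts.

Emit:
servo_tool([
  [[0, 0, 0, 0, 0, 0, 1], [0, 0, 0, 0, 0, 0, 1], [0, 0, 0, 0, 0, 0, 1], [0, 0, 0, 0, 0, 0, 1], [0, 0, 0, 0, 0, 0, 1], [0, 0, 0, 0, 0, 0, 1], [0, 0, 0, 0, 0, 0, 1], [0, 0, 0, 0, 0, 0, 1], [0, 0, 0, 0, 0, 0, 1], [0, 0, 0, 0, 0, 0, 1], [0, 0, 0, 0, 0, 0, 1], [0, 0, 0, 0, 0, 0, 1]],
])

```text
time_s: 10.5
ee_pos: [0.4059, 0.0417, 0.1793]
eef_rot: [-3.14, -0.297, -0.207]
force: [-0.2, -0.2, 0.3]
grip_width: 0.0004
```

Emit:
servo_tool([
  [[0, 0, 0, 0, 0, 0, 1], [0, 0, 0, 0, 0, 0, 1], [0, 0, 0, 0, 0, 0, 1], [0, 0, 0, 0, 0, 0, 1], [0, 0, 0, 0, 0, 0, 1], [0, 0, 0, 0, 0, 0, 1], [0, 0, 0, 0, 0, 0, 1], [0, 0, 0, 0, 0, 0, 1], [0, 0, 0, 0, 0, 0, 1], [0, 0, 0, 0, 0, 0, 1], [0, 0, 0, 0, 0, 0, 1], [0, 0, 0, 0, 0, 0, 1]],
])

```text
time_s: 11.5
ee_pos: [0.4059, 0.0417, 0.1793]
eef_rot: [-3.14, -0.297, -0.207]
force: [0.5, 0.9, -0.2]
grip_width: 0.0006
```

Emit:
servo_tool([
  [[0, 0, 0, 0, 0, 0, 1], [0, 0, 0, 0, 0, 0, 1], [0, 0, 0, 0, 0, 0, 1], [0, 0, 0, 0, 0, 0, 1], [0, 0, 0, 0, 0, 0, 1], [0, 0, 0, 0, 0, 0, 1], [0, 0, 0, 0, 0, 0, 1], [0, 0, 0, 0, 0, 0, 1], [0, 0, 0, 0, 0, 0, 1], [0, 0, 0, 0, 0, 0, 1], [0, 0, 0, 0, 0, 0, 1], [0, 0, 0, 0, 0, 0, 1]],
])

```text
time_s: 12.5
ee_pos: [0.4059, 0.0417, 0.1794]
eef_rot: [-3.14, -0.297, -0.207]
force: [0.2, -0.5, 0.0]
grip_width: 0.0004
```

Emit:
servo_tool([
  [[0, 0, 0, 0, 0, 0, 1], [0, 0, 0, 0, 0, 0, 1], [0, 0, 0, 0, 0, 0, 1], [0, 0, 0, 0, 0, 0, 1], [0, 0, 0, 0, 0, 0, 1], [0, 0, 0, 0, 0, 0, 1], [0, 0, 0, 0, 0, 0, 1], [0, 0, 0, 0, 0, 0, 1], [0, 0, 0, 0, 0, 0, 1], [0, 0, 0, 0, 0, 0, 1], [0, 0, 0, 0, 0, 0, 1], [0, 0, 0, 0, 0, 0, 1]],
])

```text
time_s: 13.5
ee_pos: [0.4059, 0.0417, 0.1794]
eef_rot: [-3.14, -0.297, -0.207]
force: [0.5, -0.9, -0.4]
grip_width: 0.0006
```

Emit:
servo_tool([
  [[0, 0, 0, 0, 0, 0, 1], [0, 0, 0, 0, 0, 0, 1], [0, 0, 0, 0, 0, 0, 1], [0, 0, 0, 0, 0, 0, 1], [0, 0, 0, 0, 0, 0, 1], [0, 0, 0, 0, 0, 0, 1], [0, 0, 0, 0, 0, 0, 1], [0, 0, 0, 0, 0, 0, 1], [0, 0, 0, 0, 0, 0, 1], [0, 0, 0, 0, 0, 0, 1], [0, 0, 0, 0, 0, 0, 1], [0, 0, 0, 0, 0, 0, 1]],
])

```text
time_s: 14.5
ee_pos: [0.4059, 0.0417, 0.1794]
eef_rot: [-3.14, -0.297, -0.207]
force: [-0.1, 0.4, -0.1]
grip_width: 0.001
```

Emit:
servo_tool([
  [[0, 0, 0, 0, 0, 0, 1], [0, 0, 0, 0, 0, 0, 1], [0, 0, 0, 0, 0, 0, 1], [0, 0, 0, 0, 0, 0, 1], [0, 0, 0, 0, 0, 0, 1], [0, 0, 0, 0, 0, 0, 1], [0, 0, 0, 0, 0, 0, 1], [0, 0, 0, 0, 0, 0, 1], [0, 0, 0, 0, 0, 0, 1], [0, 0, 0, 0, 0, 0, 1], [0, 0, 0, 0, 0, 0, 1], [0, 0, 0, 0, 0, 0, 1]],
])

```text
time_s: 15.5
ee_pos: [0.4059, 0.0418, 0.1794]
eef_rot: [-3.14, -0.297, -0.207]
force: [-0.1, 0.3, -0.2]
grip_width: 0.0005
```

Emit:
servo_tool([
  [[0, 0, 0, 0, 0, 0, 1], [0, 0, 0, 0, 0, 0, 1], [0, 0, 0, 0, 0, 0, 1], [0, 0, 0, 0, 0, 0, 1], [0, 0, 0, 0, 0, 0, 1], [0, 0, 0, 0, 0, 0, 1], [0, 0, 0, 0, 0, 0, 1], [0, 0, 0, 0, 0, 0, 1], [0, 0, 0, 0, 0, 0, 1], [0, 0, 0, 0, 0, 0, 1], [0, 0, 0, 0, 0, 0, 1], [0, 0, 0, 0, 0, 0, 1]],
])

```text
time_s: 16.5
ee_pos: [0.4059, 0.0417, 0.1794]
eef_rot: [-3.14, -0.297, -0.207]
force: [-0.1, -0.2, -0.6]
grip_width: 0.0005
```

Emit:
servo_tool([
  [[0, 0, 0, 0, 0, 0, 1], [0, 0, 0, 0, 0, 0, 1], [0, 0, 0, 0, 0, 0, 1], [0, 0, 0, 0, 0, 0, 1], [0, 0, 0, 0, 0, 0, 1], [0, 0, 0, 0, 0, 0, 1], [0, 0, 0, 0, 0, 0, 1], [0, 0, 0, 0, 0, 0, 1], [0, 0, 0, 0, 0, 0, 1], [0, 0, 0, 0, 0, 0, 1], [0, 0, 0, 0, 0, 0, 1], [0, 0, 0, 0, 0, 0, 1]],
])

```text
time_s: 17.5
ee_pos: [0.4059, 0.0417, 0.1793]
eef_rot: [-3.14, -0.297, -0.207]
force: [-1.1, -0.4, -0.5]
grip_width: 0.0005
```

Emit:
servo_tool([
  [[0, 0, 0, 0, 0, 0, 1], [0, 0, 0, 0, 0, 0, 1], [0, 0, 0, 0, 0, 0, 1], [0, 0, 0, 0, 0, 0, 1], [0, 0, 0, 0, 0, 0, 1], [0, 0, 0, 0, 0, 0, 1], [0, 0, 0, 0, 0, 0, 1], [0, 0, 0, 0, 0, 0, 1], [0, 0, 0, 0, 0, 0, 1], [0, 0, 0, 0, 0, 0, 1], [0, 0, 0, 0, 0, 0, 1], [0, 0, 0, 0, 0, 0, 1]],
])

```text
time_s: 18.5
ee_pos: [0.4059, 0.0417, 0.1794]
eef_rot: [-3.14, -0.297, -0.207]
force: [-0.5, -0.0, 0.1]
grip_width: 0.0005
```

Emit:
servo_tool([
  [[0, 0, 0, 0, 0, 0, 1], [0, 0, 0, 0, 0, 0, 1], [0, 0, 0, 0, 0, 0, 1], [0, 0, 0, 0, 0, 0, 1], [0, 0, 0, 0, 0, 0, 1], [0, 0, 0, 0, 0, 0, 1], [0, 0, 0, 0, 0, 0, 1], [0, 0, 0, 0, 0, 0, 1], [0, 0, 0, 0, 0, 0, 1], [0, 0, 0, 0, 0, 0, 1], [0, 0, 0, 0, 0, 0, 1], [0, 0, 0, 0, 0, 0, 1]],
])

```text
time_s: 19.5
ee_pos: [0.4059, 0.0417, 0.1794]
eef_rot: [-3.14, -0.297, -0.207]
force: [0.1, -0.5, 0.4]
grip_width: 0.0005
```

Emit:
servo_tool([
  [[0, 0, 0, 0, 0, 0, 1], [0, 0, 0, 0, 0, 0, 1], [0, 0, 0, 0, 0, 0, 1], [0, 0, 0, 0, 0, 0, 1], [0, 0, 0, 0, 0, 0, 1], [0, 0, 0, 0, 0, 0, 1], [0, 0, 0, 0, 0, 0, 1], [0, 0, 0, 0, 0, 0, 1], [0, 0, 0, 0, 0, 0, 1], [0, 0, 0, 0, 0, 0, 1], [0, 0, 0, 0, 0, 0, 1], [0, 0, 0, 0, 0, 0, 1]],
])

```text
time_s: 20.5
ee_pos: [0.4059, 0.0417, 0.1793]
eef_rot: [-3.14, -0.297, -0.207]
force: [0.3, 0.3, -0.1]
grip_width: 0.0001
```

Emit:
servo_tool([
  [[0, 0, 0, 0, 0, 0, 1], [0, 0, 0, 0, 0, 0, 1], [0, 0, 0, 0, 0, 0, 1], [0, 0, 0, 0, 0, 0, 1], [0, 0, 0, 0, 0, 0, 1], [0, 0, 0, 0, 0, 0, 1], [0, 0, 0, 0, 0, 0, 1], [0, 0, 0, 0, 0, 0, 1], [0, 0, 0, 0, 0, 0, 1], [0, 0, 0, 0, 0, 0, 1], [0, 0, 0, 0, 0, 0, 1], [0, 0, 0, 0, 0, 0, 1]],
])

```text
time_s: 21.5
ee_pos: [0.4059, 0.0418, 0.1794]
eef_rot: [-3.14, -0.297, -0.207]
force: [0.1, -0.0, -0.2]
grip_width: 0.0003
```

Emit:
servo_tool([
  [[0, 0, 0, 0, 0, 0, 1], [0, 0, 0, 0, 0, 0, 1], [0, 0, 0, 0, 0, 0, 1], [0, 0, 0, 0, 0, 0, 1], [0, 0, 0, 0, 0, 0, 1], [0, 0, 0, 0, 0, 0, 1], [0, 0, 0, 0, 0, 0, 1], [0, 0, 0, 0, 0, 0, 1], [0, 0, 0, 0, 0, 0, 1], [0, 0, 0, 0, 0, 0, 1], [0, 0, 0, 0, 0, 0, 1], [0, 0, 0, 0, 0, 0, 1]],
])

```text
time_s: 22.5
ee_pos: [0.4059, 0.0417, 0.1793]
eef_rot: [-3.14, -0.297, -0.207]
force: [-0.4, 0.6, -0.0]
grip_width: 0.0006
```

Emit:
servo_tool([
  [[0, 0, 0, 0, 0, 0, 1], [0, 0, 0, 0, 0, 0, 1], [0, 0, 0, 0, 0, 0, 1], [0, 0, 0, 0, 0, 0, 1], [0, 0, 0, 0, 0, 0, 1], [0, 0, 0, 0, 0, 0, 1], [0, 0, 0, 0, 0, 0, 1], [0, 0, 0, 0, 0, 0, 1], [0, 0, 0, 0, 0, 0, 1], [0, 0, 0, 0, 0, 0, 1], [0, 0, 0, 0, 0, 0, 1], [0, 0, 0, 0, 0, 0, 1]],
])

```text
time_s: 23.5
ee_pos: [0.4059, 0.0417, 0.1794]
eef_rot: [-3.14, -0.297, -0.207]
force: [-0.2, -0.0, -0.3]
grip_width: 0.0004
```

Emit:
servo_tool([
  [[0, 0, 0, 0, 0, 0, 1], [0, 0, 0, 0, 0, 0, 1], [0, 0, 0, 0, 0, 0, 1], [0, 0, 0, 0, 0, 0, 1], [0, 0, 0, 0, 0, 0, 1], [0, 0, 0, 0, 0, 0, 1], [0, 0, 0, 0, 0, 0, 1], [0, 0, 0, 0, 0, 0, 1], [0, 0, 0, 0, 0, 0, 1], [0, 0, 0, 0, 0, 0, 1], [0, 0, 0, 0, 0, 0, 1], [0, 0, 0, 0, 0, 0, 1]],
])

```text
time_s: 24.5
ee_pos: [0.4059, 0.0417, 0.1794]
eef_rot: [-3.14, -0.297, -0.207]
force: [-0.1, 0.6, 0.3]
grip_width: 0.0006
```

Emit:
servo_tool([
  [[0, 0, 0, 0, 0, 0, 1], [0, 0, 0, 0, 0, 0, 1], [0, 0, 0, 0, 0, 0, 1], [0, 0, 0, 0, 0, 0, 1], [0, 0, 0, 0, 0, 0, 1], [0, 0, 0, 0, 0, 0, 1], [0, 0, 0, 0, 0, 0, 1], [0, 0, 0, 0, 0, 0, 1], [0, 0, 0, 0, 0, 0, 1], [0, 0, 0, 0, 0, 0, 1], [0, 0, 0, 0, 0, 0, 1], [0, 0, 0, 0, 0, 0, 1]],
])

```text
time_s: 25.5
ee_pos: [0.4059, 0.0417, 0.1793]
eef_rot: [-3.14, -0.297, -0.207]
force: [-0.8, 0.1, -0.0]
grip_width: 0.0005
```

Emit:
servo_tool([
  [[0, 0, 0, 0, 0, 0, 1], [0, 0, 0, 0, 0, 0, 1], [0, 0, 0, 0, 0, 0, 1], [0, 0, 0, 0, 0, 0, 1], [0, 0, 0, 0, 0, 0, 1], [0, 0, 0, 0, 0, 0, 1], [0, 0, 0, 0, 0, 0, 1], [0, 0, 0, 0, 0, 0, 1], [0, 0, 0, 0, 0, 0, 1], [0, 0, 0, 0, 0, 0, 1], [0, 0, 0, 0, 0, 0, 1], [0, 0, 0, 0, 0, 0, 1]],
])

```text
time_s: 26.5
ee_pos: [0.4059, 0.0417, 0.1794]
eef_rot: [-3.14, -0.297, -0.207]
force: [-0.3, -0.3, -0.3]
grip_width: 0.0006
```

Emit:
servo_tool([
  [[0, 0, 0, 0, 0, 0, 1], [0, 0, 0, 0, 0, 0, 1], [0, 0, 0, 0, 0, 0, 1], [0, 0, 0, 0, 0, 0, 1], [0, 0, 0, 0, 0, 0, 1], [0, 0, 0, 0, 0, 0, 1], [0, 0, 0, 0, 0, 0, 1], [0, 0, 0, 0, 0, 0, 1], [0, 0, 0, 0, 0, 0, 1], [0, 0, 0, 0, 0, 0, 1], [0, 0, 0, 0, 0, 0, 1], [0, 0, 0, 0, 0, 0, 1]],
])

```text
time_s: 27.5
ee_pos: [0.4059, 0.0417, 0.1794]
eef_rot: [-3.14, -0.297, -0.207]
force: [-0.5, 0.2, -0.6]
grip_width: 0.0008
```

Run:
```python
from h import *
from station import *
o=get_obs();print(o['time_s'],inbox(o),o['force'])
for n in("scene","top"):
    c=camera(n);im=c['color'][:,:,::-1]
    cv2.imwrite(f'pics/{n}8.png',cv2.resize(im[65:255,150:340] if n=='top' else im[130:320,170:360],None,fx=3,fy=3))
```

```text
27.5 [-0.2254 -0.0051  0.1794] [-0.4504602   0.19543034 -0.60567176]
```

View pics/scene8.png

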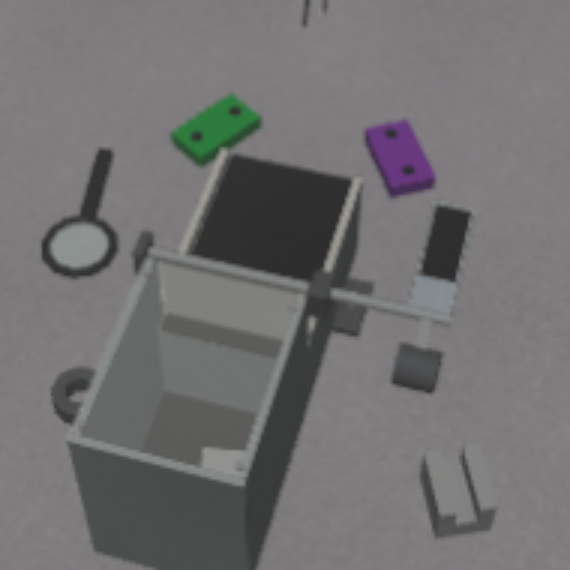

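View pics/top8.png

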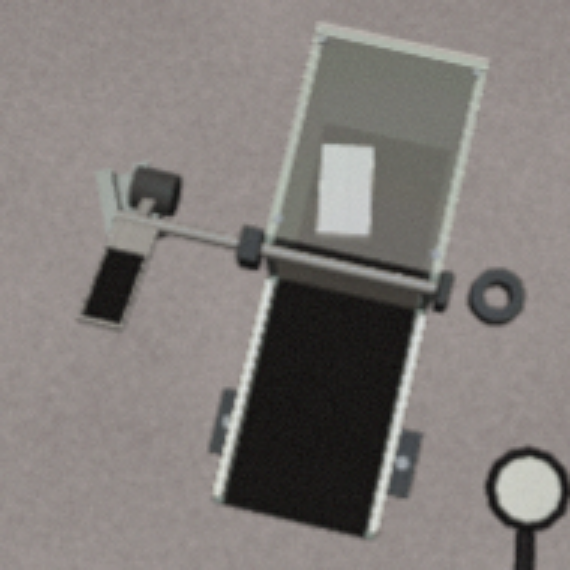

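Emit:
servo_tool([
  [[0, 0, 0, 0, 0, 0, 1], [0, 0, 0, 0, 0, 0, 1], [0, 0, 0, 0, 0, 0, 1], [0, 0, 0, 0, 0, 0, 1], [0, 0, 0, 0, 0, 0, 1], [0, 0, 0, 0, 0, 0, 1], [0, 0, 0, 0, 0, 0, 1], [0, 0, 0, 0, 0, 0, 1], [0, 0, 0, 0, 0, 0, 1], [0, 0, 0, 0, 0, 0, 1], [0, 0, 0, 0, 0, 0, 1], [0, 0, 0, 0, 0, 0, 1]],
])

```text
time_s: 28.6
ee_pos: [0.4059, 0.0417, 0.1794]
eef_rot: [-3.14, -0.297, -0.207]
force: [-0.8, -0.1, 0.9]
grip_width: 0.001
```

Emit:
servo_tool([
  [[0, 0, 0, 0, 0, 0, 1], [0, 0, 0, 0, 0, 0, 1], [0, 0, 0, 0, 0, 0, 1], [0, 0, 0, 0, 0, 0, 1], [0, 0, 0, 0, 0, 0, 1], [0, 0, 0, 0, 0, 0, 1], [0, 0, 0, 0, 0, 0, 1], [0, 0, 0, 0, 0, 0, 1], [0, 0, 0, 0, 0, 0, 1], [0, 0, 0, 0, 0, 0, 1], [0, 0, 0, 0, 0, 0, 1], [0, 0, 0, 0, 0, 0, 1]],
])

```text
time_s: 29.6
ee_pos: [0.4059, 0.0417, 0.1794]
eef_rot: [-3.14, -0.297, -0.207]
force: [-0.6, -0.2, -1.0]
grip_width: 0.0003
```

Emit:
servo_tool([
  [[0, 0, 0, 0, 0, 0, 1], [0, 0, 0, 0, 0, 0, 1], [0, 0, 0, 0, 0, 0, 1], [0, 0, 0, 0, 0, 0, 1], [0, 0, 0, 0, 0, 0, 1], [0, 0, 0, 0, 0, 0, 1], [0, 0, 0, 0, 0, 0, 1], [0, 0, 0, 0, 0, 0, 1], [0, 0, 0, 0, 0, 0, 1], [0, 0, 0, 0, 0, 0, 1], [0, 0, 0, 0, 0, 0, 1], [0, 0, 0, 0, 0, 0, 1]],
])

```text
time_s: 30.6
ee_pos: [0.4059, 0.0417, 0.1794]
eef_rot: [-3.14, -0.297, -0.207]
force: [-0.8, -0.5, 0.4]
grip_width: 0.0004
```

Run:
```python
from h import *
from station import *
for n in("scene","top"):
    a=load(n)['color'].astype(float);b=camera(n)['color'].astype(float)
    d=cv2.GaussianBlur(np.abs(a-b).max(2),(5,5),0)
    R={'lever':(295,195,335,245),'magn':(180,175,212,225),'collar':(184,250,203,272),'vblock':(308,275,336,310)} if n=='scene' else {'lever':(172,115,212,180),'magn':(308,210,345,280),'collar':(304,150,328,176)}
    print(n,{k:d[v[1]:v[3],v[0]:v[2]].max().round(1) for k,v in R.items()},'whole',d.max())
```

```text
scene {'lever': np.float64(1.4), 'magn': np.float64(1.4), 'collar': np.float64(1.2), 'vblock': np.float64(1.3)} whole 139.453125
top {'lever': np.float64(11.0), 'magn': np.float64(11.5), 'collar': np.float64(10.3)} whole 148.78125
```

```bash
python3 -c "
from station import *
print(hand_in())"
```

```text
the job is handed in; nothing more can be done
None
```

The clamp block is in the bin and the flap is shut; I handed the job in at about 31 s, well inside the 72 s limit.

- **Lever:** I pushed it down with the closed fingertips until the flap looked wide open. The last reading there was about 38 N of upward force on the fingertips, with about 17 N sideways. I took that rise to mean the stop was reached.
- **Block:** I let go and moved behind it within 1 s, then slid it along the sill without lifting it. It dropped into the bin about 3 s after release.
- **Retreat:** I drew the fingers back clear of the box and held still until the flap had closed.

**Last checks:**
- The top picture, about 3 s before hand-in, shows the block flat on the bin floor, the sill empty and the flap down.
- In the scene camera, the lever, magnifier, collar and V-block areas match the starting picture to within noise, so the flap is shut and those three have not moved.
- In the top camera, the differences were larger but uniform (10–11 levels), which I took as image noise. I did not compare the V-block in that view.
- No check failed.

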